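# Turn the craft block in the slide-jaw vise

## Task

The craft block held in the blue-jawed slide vise has been painted on top; now its bare drilled face must point up. Slide the vise wide open by its red post, take out the block, turn it so that the face with the five holes is on top, set it back flat on the bed square between the jaws and about centred along them, and slide the jaw shut until the block is held without a gap. Do not drop the block, leave the waiting block where it is, and do not knock the other things on the table about.

Things in the scene. Friction and masses are not known exactly. Their poses are not given: they have to be found in the camera images.
- vise: slide-jaw vise fixed to the table: dark base plate 330 x 130 x 12 mm with two blue jaws 18 mm thick (x), 80 mm wide (y), tops 26 mm above the table. Origin on the table under the middle of the clamped block; +x points from sliding to fixed jaw (roughly away from the robot), y along the jaws, z up. The fixed jaw's clamping face is at x = +27 mm.
- bed (a point): middle of the bed between the closed jaws: straight above the vise's origin, on top of the base plate, 12 mm above the table; axes as the vise. Blocks stand on this plate, so the centre of a seated block is 48 mm above the table.
- jaw (a joint): sliding jaw, m: the gap between the jaws is 50 mm + this value, so 0.004 is closed on a 54 mm block; grows as the jaw slides open along the vise's -x, to a stop at 0.045. Starts nearly closed (0.0045 to 0.008). About 5 N of friction; stays where it is left.
- jaw_post (a point): point on the axis of the sliding jaw's red upright post (round, 22 mm across, from 26 to 85 mm above the table), 65 mm above the table. It moves with the jaw: x = -85 mm minus the joint value in the vise's frame. The steel carriage under it has its top at 26 mm.
- block_a: one of two identical wooden blocks, 72 x 54 x 72 mm (x, y, z), about 0.2 kg, origin at its centre. +x face: bare wood with five dark holes; +z: green with a yellow flower; -x: red; others plain. Both start green side up, one between the jaws (+y and -y faces against them, holes towards either end), one waiting 118 mm behind it past the fixed jaw; which is where varies.
- block_b: one of two identical wooden blocks, 72 x 54 x 72 mm (x, y, z), about 0.2 kg, origin at its centre. +x face: bare wood with five dark holes; +z: green with a yellow flower; -x: red; others plain. Both start green side up, one between the jaws (+y and -y faces against them, holes towards either end), one waiting 118 mm behind it past the fixed jaw; which is where varies.
- bead_jar: bystander: orange screw-top bead jar, 66 mm across, 105 mm high; origin at the underside, on the table
- paint_tin: bystander: blue paint tin, 68 mm across, 95 mm high; origin at the underside, on the table
- brush_pot: bystander: white pot of brushes, 68 mm across, 90 mm high, brushes to 145 mm; origin at the underside, on the table
- glue_gun: bystander: black glue gun lying on its side, about 210 x 117 mm, 38 mm high; origin at the underside, on the table
- brush: bystander: paint brush lying flat, about 200 mm long, under 25 mm high; origin at the underside, on the table
- offcut: bystander: flat wooden offcut, 140 x 30 x 12 mm; origin at the underside, on the table
- spool: bystander: wooden thread spool standing on end, 50 mm across, 60 mm high; origin at the underside, on the table
- varnish_jar: bystander: small amber varnish jar, 48 mm across, 70 mm high; origin at the underside, on the table

How it is judged:
On the way, in this order (a step that is already met when the one before it is completed fails the run):
1. the sliding jaw is opened (jaw above 0.014: 10 mm of play on the block) (value of joint jaw above 0.014 m), for 0.2 s.
2. a block stands on the bed with its drilled face up (((angle between block_a's own x axis and vertical below 0.06 rad and z of block_a in the frame of vise between 0.045 and 0.0515 m and y of block_a in the frame of vise between -0.03 and 0.03 m and x of block_a in the frame of vise between -0.04 and 0.01 m) or (angle between block_b's own x axis and vertical below 0.06 rad and z of block_b in the frame of vise between 0.045 and 0.0515 m and y of block_b in the frame of vise between -0.03 and 0.03 m and x of block_b in the frame of vise between -0.04 and 0.01 m))), for 0.2 s.
At the end, for the whole second after the job is handed in: The block first held rests between the jaws, drilled face up and square (0.06 rad), flat on the bed (centre 45 to 51.5 mm up), within 30 mm of the middle along the jaws and 4 mm across, jaw closed on it (under 0.006: gap below 2 mm); waiting block within 15 mm of its start (value of joint jaw below 0.006 m and ((angle between block_a's own x axis and vertical below 0.06 rad and z of block_a in the frame of vise between 0.045 and 0.0515 m and y of block_a in the frame of vise between -0.03 and 0.03 m and x of block_a in the frame of vise between -0.004 and 0.004 m and angle between the y axis of block_a and the x axis of vise, either way round below 0.06 rad and linear speed of block_a below 0.02 m/s and angular speed of block_a below 0.1 rad/s and distance of block_b from where it was at the start of the episode below 0.015 m) or (angle between block_b's own x axis and vertical below 0.06 rad and z of block_b in the frame of vise between 0.045 and 0.0515 m and y of block_b in the frame of vise between -0.03 and 0.03 m and x of block_b in the frame of vise between -0.004 and 0.004 m and angle between the y axis of block_b and the x axis of vise, either way round below 0.06 rad and linear speed of block_b below 0.02 m/s and angular speed of block_b below 0.1 rad/s and distance of block_a from where it was at the start of the episode below 0.015 m))); the robot touches nothing.
It fails at once if a block is dropped (falls free of the fingers faster than 0.5 m/s) ((linear speed of block_a above 0.5 m/s and contact force between the fingers and block_a below 0.1 N) or (linear speed of block_b above 0.5 m/s and contact force between the fingers and block_b below 0.1 N)).
It fails at once if a bystander is moved by more than 40 mm (distance of any of bead_jar, paint_tin, brush_pot, glue_gun, brush, offcut, spool, varnish_jar from where it was at the start of the episode above 0.04 m).
It fails at once if a standing jar, tin or pot is tipped over (angle between any of bead_jar, paint_tin, brush_pot, spool, varnish_jar's own z axis and vertical above 0.5 rad).
It also fails if it takes over 54 s, if anything falls off the work surface, if the arm or the gripper's body presses on something with over 40 N, if the wrist force passes 120 N, or if a joint passes its speed limit or range.

## Robot

A 7-joint arm with a two-finger parallel gripper is mounted at the origin on the work surface. World frame = base frame: x ahead of the robot, y to its left, z up, the work surface at z = 0. Lengths are in m, angles in rad, forces in N, time in s.
With the tool pointing down it reaches from about 0.4 to 0.875 m from the base axis. Payload 19.3 kg.
Tool frame: the origin (TCP) lies on the centre line of the jaws, within the pads' length; the fingertips stand 25 mm ahead of it and the grasp point (between the pads) lies 6 mm ahead of it (tips_ahead is the distance from the TCP to the fingertips, in m); z points along the fingers, y is the direction in which the jaws open and shut (so a half turn about z gives the same grasp; the last joint's range is limited). The gripper opens to 85 mm and grips with 20 to 120 N. Pads are 22 mm wide; open, the fingers measure 114 mm over their backs; the gripper's body (76 mm by 85 mm) begins 54 mm behind the grasp point. The pads swing forward as they close: fully open they stand 13 mm farther back than shut.
Start: joints at [-1.212, 0.521, -0.036, 1.599, 0.021, 1.021, -0.113], TCP at [0.26, 0.568, 0.256] pointing down, gripper open.
Joint ranges: [-2.91, 2.91], [-0.3, 2.13], [-1.5, 1.42], [0.17, 2.43], [-1.26, 4.41], [0.16, 1.93], [-2.52, 2.52]. Speed limits (rad/s): [1.89, 1.89, 2.39, 2.39, 3.01, 3.01, 3.01].

## Interface

Orientations are given as [roll, pitch, yaw] about the fixed x, y, z axes, in that order (R = Rz(yaw) Ry(pitch) Rx(roll)).
In Python, from workcell import observe, grab_frame, job_done, outline_of, tips_ahead gives the robot as it stands. The module is installed in compiled form; this text tells all that it offers.
- The arm moves only by the tool move_arm, never from a script. Its argument "motion" is a list of rows, each a list of 2 entries, a list of its own where there are three numbers: the shift along the world's x, y, z in mm, then the turn, a rotation vector about the world's x, y, z in rad. A call has 1 to 12 rows; each row is the pose to reach, as a shift and turn from the pose commanded when the call began; what a row does not reach only later rows make up. A row lasts 1/8 s, in which the tool goes at most 62.5 mm and 10.7 degrees, less where a joint would pass 70% of its speed; a pose out of reach is approached as far as the arm can. A call with a gripper value outside its range is refused whole. "jaw" is the finger opening in mm, from 0 to 85.4, set as the call begins (left out, the last holds). The fingers move at their own pace and stop on an object; "grip_force" is the grip in N (left out, the last holds). Time passes only in rows, so rows that repeat a pose let the fingers close. It gives the time, the measured TCP pose, the force and the opening at its end, in the units of the state.
- observe(): the state, without advancing time (a new reading comes with each control period).
- grab_frame(name): name is "scene" or "top"; returns a dict with "frame" (384x512x3 uint8, red, green, blue), "fx", "fy", "cx", "cy" (pixels), "dist" ([k1, k2, p1, p2, k3] as OpenCV has them; the pictures are not rectified), "T" (4x4, takes a point from camera to world coordinates). Camera axes: x right, y down, z forward; pixel columns grow to the right and rows downward; lengths in m; the calibration is good to about 2 mm. A picture is of the moment at which its call begins. There is no depth.
- job_done(): hands the job in, once; it reports no verdict.
Trained networks look in the newest picture that a camera, given by its name, has taken for a name from the list of things; names that differ only in an ending like _2 or _b are one class to them, and where a whole thing is asked for, a point or a joint stands for the part that bears it (a point fixed in the world has none). Each returns a list of dicts, best first, with "score" (0 to 1); they miss things now and then, are a little off and sometimes report something else, mostly with a low value. They report only what shows in the picture. A call takes as long as a camera call.
- outline_of(label, camera): "pixels" (384x512 bool, what is visible of it) and "pixel" ([column, row] in pixels, amid what is visible of it).
The state is a dict: "clock": time; "qpos": joint angles; "qd": joint speeds; "joint_efforts": joint torques, N m; "position": TCP position; "tool_rot": TCP orientation; "force": force on the tool from outside, world axes, zero at the start; "moment": the same for the moment, N m; "grip_width": finger opening in m.
Only numpy, scipy, OpenCV 4.12 (cv2) and the standard library are available. Lean on these libraries where they do the work, as an engineer would, in place of code of your own. Each camera call takes 0.05 s, during which the arm holds its last target.

## Working session

There is one attempt and no reset: what is moved stays moved. The work goes in short steps, Python scripts to look and compute and a tool call to move; the robot and the scene stay as the last step left them, time stands still between calls to the robot, and variables do not carry over. Pictures are saved under pics/ and viewed, and the job is handed in when it is done.

Besides the shell and the picture viewer there is one more tool, called as a command line: name --argument value ..., lists and objects as JSON in quotes. move_arm: Moves the arm, as the interface text tells. Its arguments: {"type":"object","properties":{"motion":{"type":"array"},"jaw":{"type":"number"},"grip_force":{"type":"number"}},"required":["motion"]}

```bash
mkdir -p pics
python3 - <<'E'
from workcell import *
import cv2,numpy as np
print(observe(),tips_ahead)
for n in("scene","top"):
    f=grab_frame(n); print(n,f["fx"],f["fy"],f["cx"],f["cy"],f["dist"],np.round(f["T"],4).tolist())
    cv2.imwrite(f"pics/{n}0.png",cv2.resize(f["frame"][:,:,::-1],None,fx=1.5,fy=1.5))
E
```

```text
{'clock': 0.0, 'qpos': array([-1.21216688,  0.52203106, -0.03632765,  1.60002446,  0.02117358,
        1.02112282, -0.1128191 ]), 'qd': array([ 1.88820386e-04,  7.23607462e-05, -6.51017329e-04,  1.12635059e-03,
        4.77410698e-04,  3.01334834e-04, -1.15573815e-03]), 'joint_efforts': array([-8.97199898e-04, -9.27086735e+01,  1.97961241e+00, -3.69939423e+01,
        1.78074685e-02,  8.05913005e-03, -1.24053651e-05]), 'position': array([0.25976935, 0.56809599, 0.2557092 ]), 'tool_rot': array([-3.14039265e+00,  6.49771744e-05,  2.71272087e+00]), 'force': array([ 0.06651459,  0.72359419, -0.1118656 ]), 'moment': array([ 0.00851563,  0.03995697, -0.0038663 ]), 'grip_width': 0.0855676927955047} 0.025
scene 443.60664746864705 443.60664746864705 250.88964872164462 188.95718055170062 [-0.10473108  0.          0.          0.          0.        ] [[-0.7055, 0.4775, -0.5237, 1.161], [0.7084, 0.4536, -0.5408, 0.6086], [-0.0207, -0.7525, -0.6583, 0.7902], [0.0, 0.0, 0.0, 1.0]]
top 425.8882817491458 425.8882817491458 255.58303912842328 185.33122736415334 [-0.05126337  0.          0.          0.          0.        ] [[0.0081, -0.993, 0.1182, 0.5011], [-0.9999, -0.0069, 0.0104, 0.0004], [-0.0095, -0.1183, -0.9929, 0.8452], [0.0, 0.0, 0.0, 1.0]]
```

View pics/scene0.png

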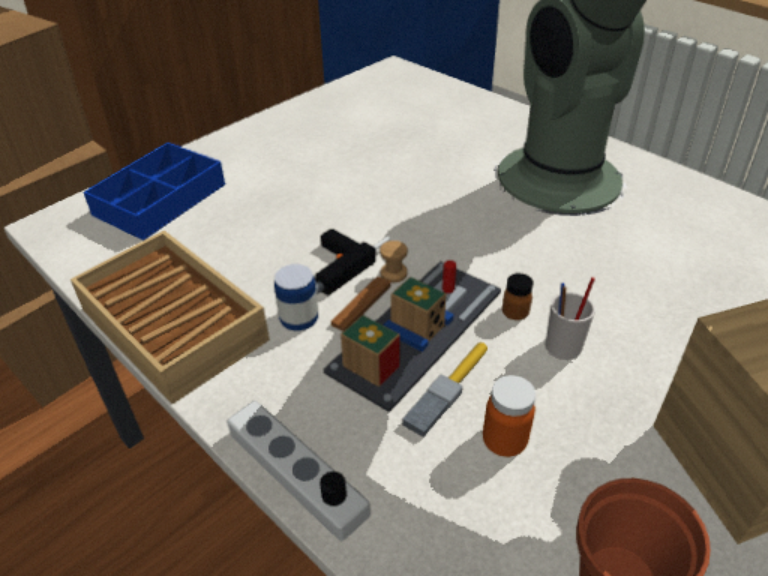

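View pics/top0.png

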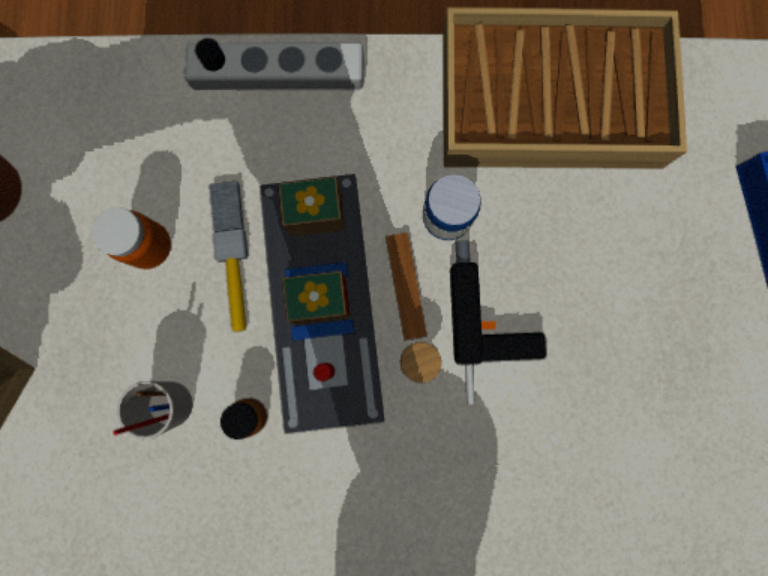

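The two views show the vise plate with its top-left corner near (261,185) and bottom-right near (383,420) in the top view. The clamped block sits at (315,297), with its holes facing world +y. The waiting block is at (310,203) and the post at (323,372).

```bash
cat > h.py <<'E'
from workcell import *
import cv2,numpy as np
from scipy.spatial.transform import Rotation as Ro
def proj(f,P):
    T=np.linalg.inv(f["T"]);K=np.array([[f["fx"],0,f["cx"]],[0,f["fy"],f["cy"]],[0,0,1]])
    r,_=cv2.Rodrigues(T[:3,:3]);return cv2.projectPoints(np.float64(P).reshape(-1,3),r,T[:3,3],K,np.array(f["dist"]))[0][:,0]
def back(f,px,z):
    K=np.array([[f["fx"],0,f["cx"]],[0,f["fy"],f["cy"]],[0,0,1]])
    u=cv2.undistortPoints(np.float64(px).reshape(-1,1,2),K,np.array(f["dist"]))[:,0]
    d=np.c_[u,np.ones(len(u))]@f["T"][:3,:3].T;o=f["T"][:3,3]
    return o+d*((z-o[2])/d[:,2])[:,None]
E
python3 - <<'E'
from h import *
for n in("top","scene"):
    f=grab_frame(n);im=f["frame"][:,:,::-1].copy()
    for l in("vise","block_a","jaw_post","jaw","bead_jar","paint_tin","brush_pot","spool","varnish_jar"):
        for o in outline_of(l,n):
            m=o["pixels"]; print(n,l,round(o["score"],2),np.round(o["pixel"],1),m.sum())
            if o["score"]>.4 and l in("vise","block_a","jaw_post","jaw"):
                cs,_=cv2.findContours(m.astype(np.uint8),0,1);
                for c in cs: print('   ',cv2.approxPolyDP(c,2.5,True)[:,0].tolist())
    c=im[110:300,160:270] if n=="top" else im[160:285,205:345]
    cv2.imwrite(f"pics/{n}c.png",cv2.resize(c,None,fx=5 if n=="scene" else 3.1,fy=5 if n=="scene" else 3.1,interpolation=2))
E
```

```text
top vise 0.82 [219.  226.3] 8228
    [[235, 116], [225, 118], [230, 152], [223, 155], [195, 158], [188, 150], [184, 123], [173, 125], [190, 288], [223, 286], [255, 279]]
top vise 0.38 [314.5 224.6] 2294
top block_a 0.62 [211.2 199.8] 1351
    [[227, 181], [189, 185], [191, 213], [199, 216], [231, 212]]
top block_a 0.61 [205.  139.8] 1472
    [[222, 118], [185, 123], [188, 150], [194, 157], [229, 152]]
top jaw_post 0.93 [215.3 232.5] 1313
    [[234, 214], [195, 218], [194, 224], [203, 229], [207, 259], [231, 255], [228, 224], [235, 220]]
top jaw 0.76 [218.3 233.5] 1294
    [[234, 214], [194, 218], [195, 226], [203, 228], [206, 259], [231, 255], [228, 223], [235, 221]]
top bead_jar 0.7 [ 88.3 159.1] 1621
top paint_tin 0.81 [301.8 137.8] 1312
top brush_pot 0.89 [102.2 271.9] 1542
top spool 0.87 [280.6 242.6] 569
top spool 0.29 [300.9 138.3] 1284
top varnish_jar 0.63 [300.8 136.8] 1248
top varnish_jar 0.33 [ 88.5 158.9] 1526
scene vise 0.73 [287.6 224.7] 3282
    [[333, 192], [306, 180], [300, 173], [292, 174], [281, 184], [297, 196], [295, 216], [287, 225], [262, 215], [256, 207], [251,
[... 240 characters left out ...]
371
    [[239, 211], [227, 221], [228, 241], [253, 256], [265, 244], [265, 224], [261, 219]]
scene jaw_post 0.9 [295.3 191. ] 386
    [[300, 173], [290, 190], [296, 196], [298, 214], [301, 204], [310, 195], [302, 186], [303, 175]]
scene jaw 0.8 [304.  191.1] 354
    [[301, 173], [296, 175], [291, 190], [298, 196], [297, 214], [310, 195], [302, 188]]
scene bead_jar 0.88 [340.9 276.8] 1509
scene bead_jar 0.68 [262.2 170.2] 390
scene paint_tin 0.7 [199.  195.4] 1028
scene brush_pot 0.57 [381.2 214.9] 1241
scene brush_pot 0.42 [224.5 173.3] 980
scene spool 0.74 [262.3 173.7] 426
scene spool 0.29 [281.6 202.1] 1122
scene varnish_jar 0.77 [346.2 197.1] 537
scene varnish_jar 0.41 [380.1 215.7] 1225
```

View pics/topc.png

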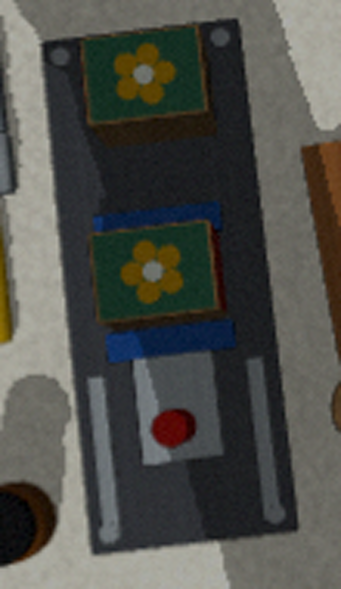

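View pics/scenec.png

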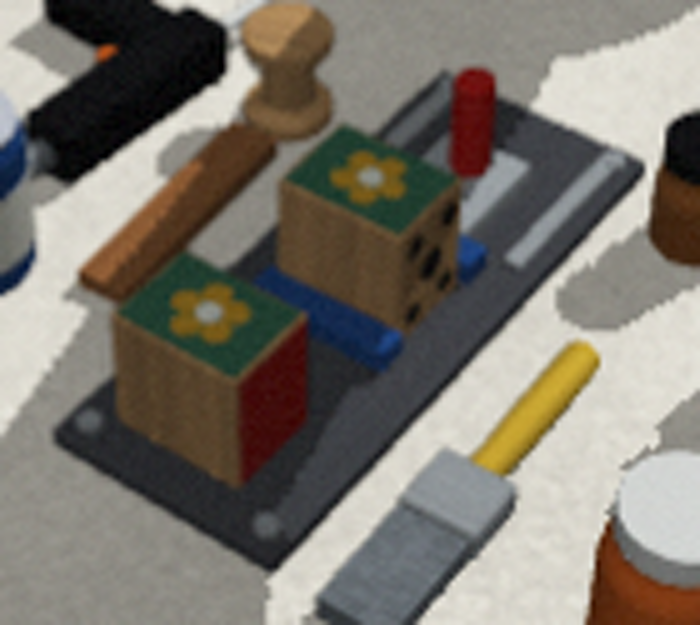

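Run:
```python
from h import *
ft=grab_frame("top");fs=grab_frame("scene")
t=lambda p:np.float64(p)/3.1+[160,110]-.35
s=lambda p:np.float64(p)/5+[205,160]-.4
pc=lambda a:np.round(a[:,:2]*1000,1).tolist()
P=back(ft,t([(42,42),(239,19),(298,528),(94,553)]),.012);print('plate top',pc(P))
P2=back(fs,s([(272,568),(58,437),(447,73),(642,168)]),.012);print('plate scene FL FR NR NL',pc(P2))
J=back(ft,t([(93,215),(219,203)]),.026);print('fixed far edge',pc(J))
J=back(ft,t([(107,361),(234,346)]),.026);print('slid near edge',pc(J))
B=back(ft,t([(91,233),(212,220),(218,312),(97,323)]),.084);print('blk',pc(B))
B=back(fs,s([(400,240),(280,182),(347,126),(460,185)]),.084);print('blk scene FL FR NR NL',pc(B))
W=back(ft,t([(82,38),(202,25),(208,110),(88,124)]),.084);print('wait',pc(W))
print('post',pc(back(ft,t([(173,427)]),.085)),pc(back(fs,s([(475,77)]),.085)))
for l,z,p in(("spool",.06,(281,242)),("tin",.095,(302,134)),("varn",.07,(161,280)),("pot",.09,(98,270)),("jar",.105,(79,155))): print(l,pc(back(ft,[p],z)))
```

```text
plate top [[725.2, 176.2], [741.1, 48.2], [416.9, 7.3], [400.2, 133.9]]
plate scene FL FR NR NL [[728.7, 180.4], [743.0, 55.5], [415.9, 12.0], [405.1, 137.9]]
fixed far edge [[610.1, 137.4], [618.3, 58.3]]
slid near edge [[519.0, 126.3], [528.9, 47.7]]
blk [[591.8, 128.6], [600.0, 58.1], [546.4, 53.8], [539.5, 123.7]]
blk scene FL FR NR NL [[591.9, 130.8], [601.3, 63.0], [549.4, 58.4], [544.1, 126.3]]
wait [[708.4, 137.2], [716.6, 66.0], [665.2, 61.5], [656.4, 132.1]]
post [[480.4, 78.5]] [[478.6, 80.1]]
spool [[490.6, -38.7]]
tin [[684.1, -74.6]]
varn [[420.8, 177.2]]
pot [[438.5, 285.5]]
jar [[641.7, 324.5]]
```

move_arm --motion '[[[20,-45,0],[0,0,-0.1]],[[40,-90,0],[0,0,-0.2]],[[60,-135,0],[0,0,-0.3]],[[80,-180,0],[0,0,-0.4]],[[100,-225,0],[0,0,-0.5]],[[120,-270,0],[0,0,-0.6]],[[140,-315,0],[0,0,-0.7]],[[160,-360,0],[0,0,-0.8]],[[180,-405,0],[0,0,-0.9]],[[200,-450,0],[0,0,-1.0]],[[219,-489,0],[0,0,-1.014]],[[219,-489,0],[0,0,-1.014]]]' --jaw 50 --grip_force 20

```text
clock: 2.7
position: [0.4798, 0.0765, 0.2565]
tool_rot: [3.141, 0.001, 1.694]
force: [-0.1, 0.8, 0.4]
grip_width: 0.0498
```

move_arm --motion '[[[0,2,-50],[0,0,0]],[[0,2,-100],[0,0,0]],[[0,2,-130],[0,0,0]],[[0,2,-130],[0,0,0]]]'

```text
clock: 3.2
position: [0.4778, 0.0817, 0.125]
tool_rot: [-3.138, 0.0, 1.699]
force: [-0.2, -0.1, 0.7]
grip_width: 0.0502
```

Run:
```python
from h import *
for n in("top","scene"):
    f=grab_frame(n);im=f["frame"][:,:,::-1]
    cv2.imwrite(f"pics/{n}1.png",cv2.resize(im[130:330,110:330] if n=="top" else im[110:290,180:400],None,fx=3,fy=3,interpolation=2))
```

```text
(no output)
```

View pics/scene1.png

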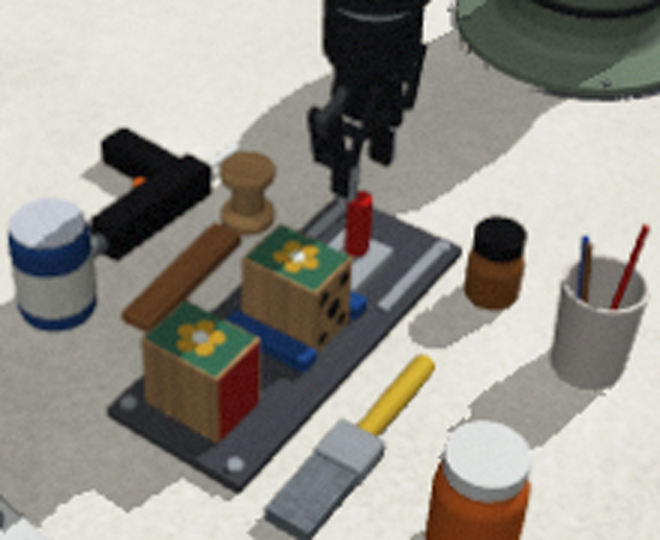

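View pics/top1.png

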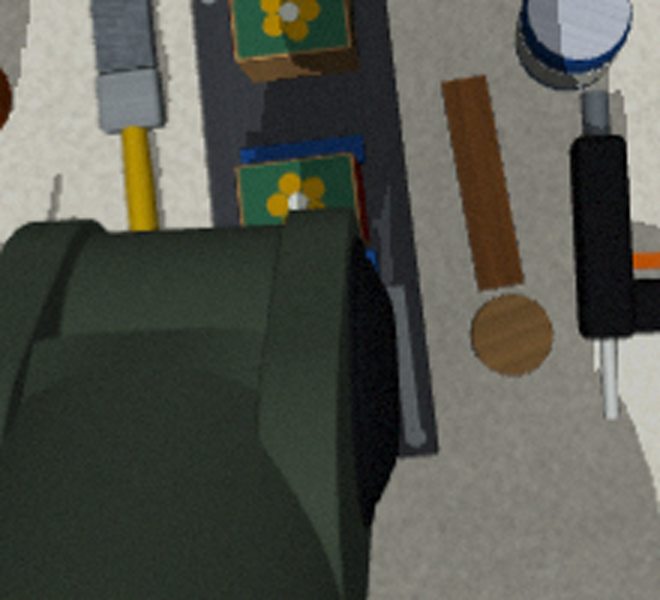

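The far finger at (340,180) and near finger at (385,155) in the scene crop straddle the post at (360,205), so I'll descend and close.

move_arm --motion '[[[1,-1,-30],[0,0,0]],[[1,-1,-52],[0,0,0]],[[1,-1,-52],[0,0,0]]]'

```text
clock: 3.68
position: [0.48, 0.0806, 0.0748]
tool_rot: [-3.141, -0.0, 1.699]
force: [0.3, 0.9, 0.6]
grip_width: 0.05
```

move_arm --motion '[[[0,0,0],[0,0,0]],[[0,0,0],[0,0,0]],[[0,0,0],[0,0,0]],[[0,0,0],[0,0,0]]]' --jaw 5 --grip_force 30

```text
clock: 4.18
position: [0.4805, 0.0807, 0.0757]
tool_rot: [3.14, -0.001, 1.699]
force: [-2.5, 0.2, 12.7]
grip_width: 0.0213
```

move_arm --motion '[[[-4,-0.5,0],[0,0,0]],[[-9,-1.1,0],[0,0,0]],[[-14,-1.8,0],[0,0,0]],[[-19,-2.4,0],[0,0,0]],[[-24,-3.1,0],[0,0,0]],[[-29,-3.7,0],[0,0,0]],[[-34,-4.3,0],[0,0,0]],[[-34,-4.3,0],[0,0,0]],[[-34,-4.3,0],[0,0,0]]]'

```text
clock: 5.3
position: [0.447, 0.0764, 0.0757]
tool_rot: [3.139, -0.001, 1.699]
force: [1.2, -1.1, 12.3]
grip_width: 0.0209
```

Release, rise, and then test the tilts above the block.

move_arm --motion '[[[0,0,0],[0,0,0]],[[0,0,0],[0,0,0]],[[0,0,0],[0,0,0]],[[0,0,50],[0,0,0]],[[0,0,110],[0,0,0]],[[30,8,170],[0,0,0]],[[80,15,200],[0,0,0]],[[122,18,200],[0,0,0]],[[122,18,200],[0,0,0]]]' --jaw 40

```text
clock: 6.42
position: [0.5696, 0.0942, 0.2739]
tool_rot: [3.141, 0.001, 1.699]
force: [-1.8, -0.9, -0.6]
grip_width: 0.0399
```

Run:
```python
from h import *
print(observe()["qpos"],observe()["force"])
for n in("scene",):
    f=grab_frame(n);im=f["frame"][:,:,::-1]
    cv2.imwrite(f"pics/{n}2.png",cv2.resize(im[90:290,180:400],None,fx=3,fy=3,interpolation=2))
```

```text
[-0.53275688  0.44982243  0.37276436  1.72494034 -0.1882705   1.00190004
  0.03585665] [-1.81012673 -0.92797513 -0.55831669]
```

View pics/scene2.png

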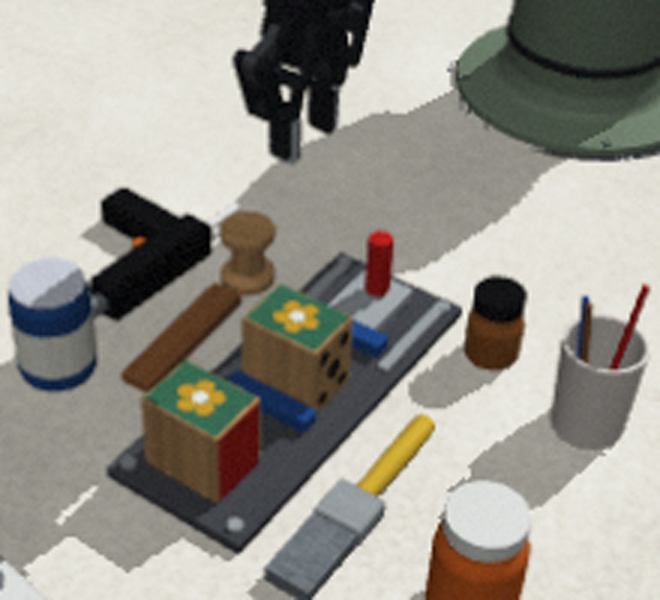

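move_arm --motion '[[[0,0,0],[0.16,0.02,0]],[[0,0,0],[0.32,0.041,0]],[[0,0,0],[0.48,0.062,0]],[[0,0,0],[0.64,0.082,0]],[[0,0,0],[0.779,0.1,0]],[[0,0,0],[0.779,0.1,0]],[[0,0,0],[0.779,0.1,0]]]' --jaw 85

```text
clock: 7.35
position: [0.5675, 0.0947, 0.2745]
tool_rot: [3.142, -0.783, 1.7]
force: [0.8, 0.6, 0.0]
grip_width: 0.0849
```

Run:
```python
from h import *
o=observe();print(o["qpos"])
R=Ro.from_euler('xyz',o["tool_rot"]).as_matrix();print(R.round(3))
```

```text
[ 0.03851367  0.57384802  0.08496864  1.71970446 -0.85933896  1.24348552
  0.70270327]
[[-0.091  0.992 -0.091]
 [ 0.703  0.128  0.699]
 [ 0.705  0.    -0.709]]
```

move_arm --motion '[[[0,0,0],[-0.17,-0.022,0]],[[0,0,0],[-0.34,-0.044,0]],[[0,0,0],[-0.51,-0.066,0]],[[0,10,0],[-0.68,-0.088,0]],[[0,20,0],[-0.85,-0.109,0]],[[0,35,0],[-1.02,-0.131,0]],[[0,50,0],[-1.19,-0.153,0]],[[-3,65,0],[-1.36,-0.175,0]],[[-6,80,-20],[-1.53,-0.197,0]],[[-9,82,-60],[-1.558,-0.2,0]],[[-9,82,-100],[-1.558,-0.2,0]],[[-9,82,-100],[-1.558,-0.2,0]]]'

```text
clock: 8.85
position: [0.5579, 0.1776, 0.1734]
tool_rot: [-3.14, 0.787, 1.703]
force: [0.1, -0.3, 1.2]
grip_width: 0.0849
```

Run:
```python
from h import *
o=observe();print(o["qpos"])
R=Ro.from_euler('xyz',o["tool_rot"]).as_matrix();print(R.round(3))
for n in("scene",):
    f=grab_frame(n);im=f["frame"][:,:,::-1]
    cv2.imwrite(f"pics/{n}3.png",cv2.resize(im[90:290,180:400],None,fx=3,fy=3,interpolation=2))
```

```text
[-1.06344931  0.86489537  0.55240255  1.64417414  0.30409154  1.127556
 -0.65579454]
[[-0.093  0.991  0.092]
 [ 0.7    0.131 -0.702]
 [-0.708 -0.001 -0.706]]
```

View pics/scene3.png

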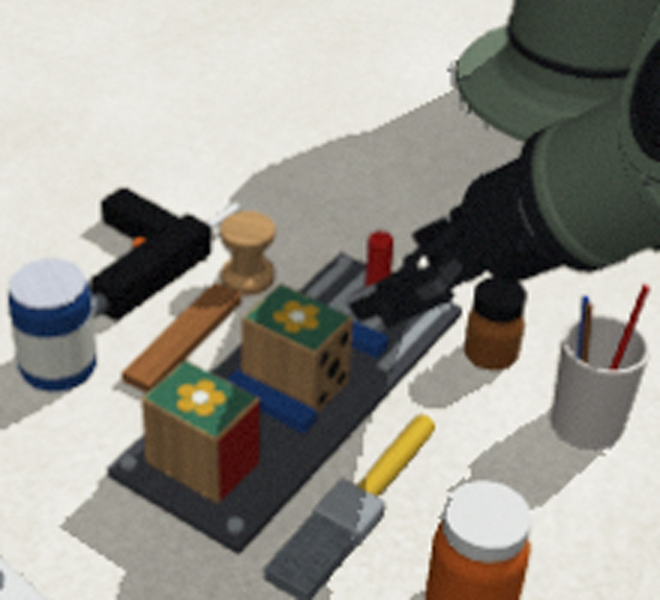

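move_arm --motion '[[[1,-1,-20],[0,0,0]],[[2,-2,-41],[0,0,0]],[[5,-30,-69],[0,0,0]],[[5,-30,-69],[0,0,0]]]'

```text
clock: 9.4
position: [0.5632, 0.1436, 0.1039]
tool_rot: [-3.138, 0.788, 1.698]
force: [0.0, 0.2, 0.7]
grip_width: 0.0854
```

Run:
```python
from h import *
print(observe()["force"],observe()["position"])
f=grab_frame("scene");im=f["frame"][:,:,::-1]
cv2.imwrite(f"pics/scene4.png",cv2.resize(im[90:290,180:440],None,fx=3,fy=3,interpolation=2))
f=grab_frame("top");im=f["frame"][:,:,::-1]
cv2.imwrite(f"pics/top4.png",cv2.resize(im,None,fx=1.5,fy=1.5,interpolation=2))
```

```text
[0.01569887 0.24268331 0.73891091] [0.56324359 0.14362616 0.10388745]
```

View pics/scene4.png

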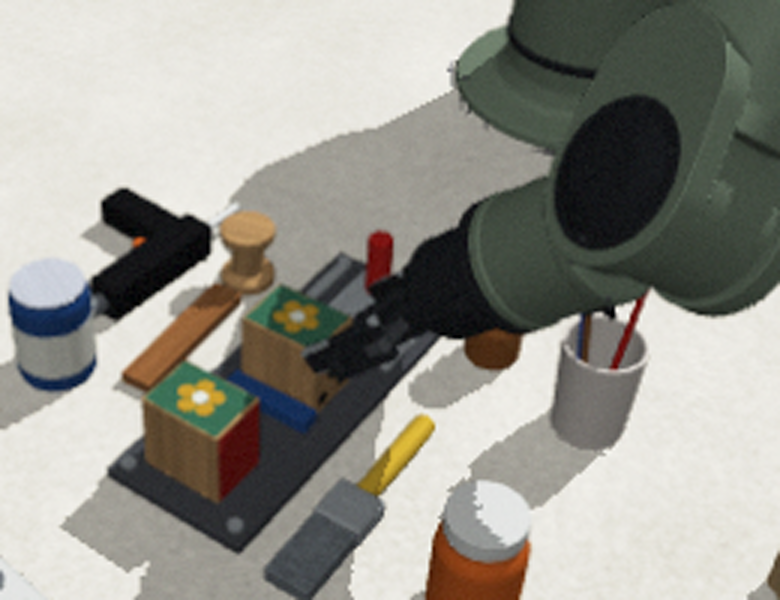

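View pics/top4.png

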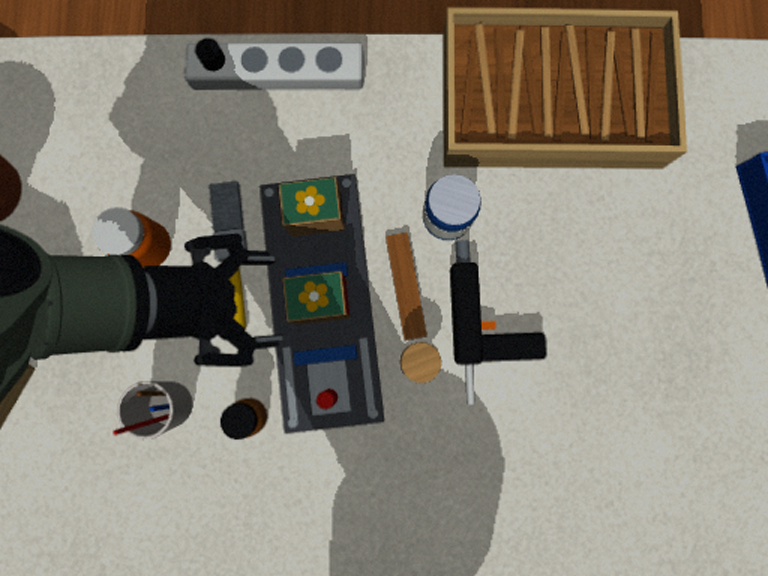

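move_arm --motion '[[[2,-13,-14],[0,0,0]],[[4,-26,-29],[0,0,0]],[[5,-38,-43],[0,0,0]],[[5,-38,-43],[0,0,0]]]'

```text
clock: 10.0
position: [0.5687, 0.1075, 0.0619]
tool_rot: [-3.14, 0.786, 1.699]
force: [0.3, 0.5, 0.4]
grip_width: 0.0853
```

Run:
```python
from h import *
print(observe()["force"],observe()["position"])
f=grab_frame("scene");im=f["frame"][:,:,::-1]
cv2.imwrite(f"pics/scene5.png",cv2.resize(im[160:290,200:350],None,fx=5,fy=5,interpolation=2)[:600,:750])
f=grab_frame("top");im=f["frame"][:,:,::-1]
cv2.imwrite(f"pics/top5.png",cv2.resize(im[100:300,40:300],None,fx=3,fy=3,interpolation=2))
```

```text
[0.32699651 0.53364088 0.43612538] [0.56868153 0.10750241 0.06188988]
```

View pics/scene5.png

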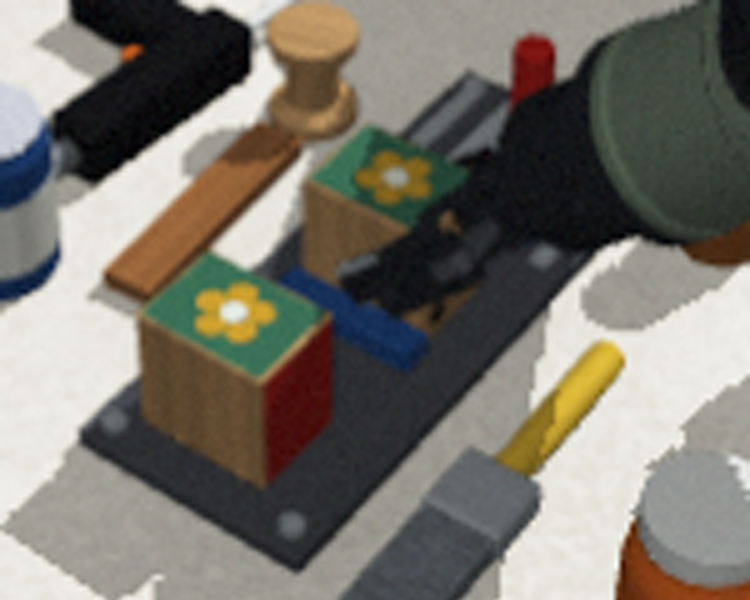

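View pics/top5.png

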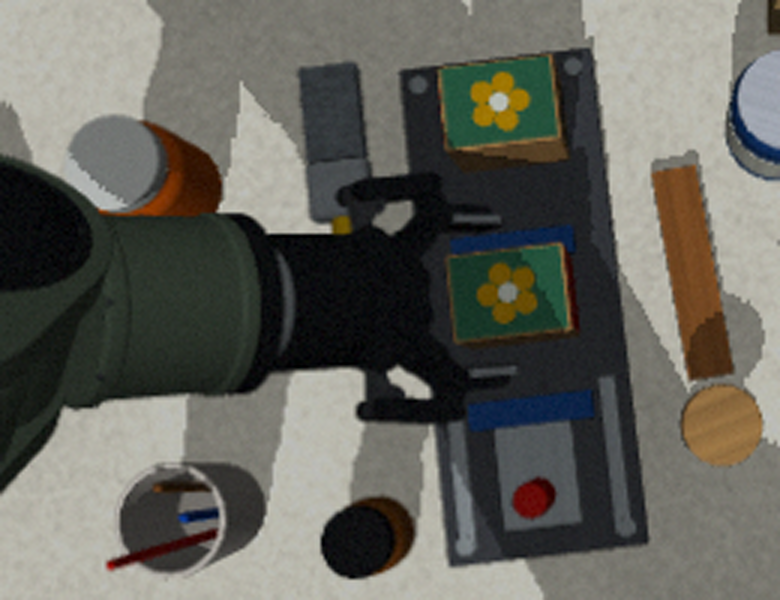

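move_arm --motion '[[[-2.5,-2,-2],[0,0,0]],[[-2.5,-2,-2],[0,0,0]],[[-2.5,-2,-2],[0,0,0]],[[-2.5,-2,-2],[0,0,0]],[[-2.5,-2,-2],[0,0,0]],[[-2.5,-2,-2],[0,0,0]]]' --jaw 45 --grip_force 70

```text
clock: 10.85
position: [0.5664, 0.1065, 0.0606]
tool_rot: [-3.141, 0.785, 1.699]
force: [-4.1, 3.2, 7.0]
grip_width: 0.0535
```

move_arm --motion '[[[0,0,3],[0,0,0]],[[0,0,10],[0,0,0]],[[0,0,25],[0,0,0]],[[0,0,50],[0,0,0]],[[0,0,80],[0,0,0]],[[0,0,110],[0,0,0]],[[0,0,120],[0,0,0]],[[0,0,120],[0,0,0]]]'

```text
clock: 11.85
position: [0.5664, 0.1063, 0.1805]
tool_rot: [3.141, 0.785, 1.698]
force: [-0.1, -0.6, -2.9]
grip_width: 0.0532
```

Run:
```python
from h import *
print(observe()["force"],observe()["position"],observe()["grip_width"])
f=grab_frame("scene");im=f["frame"][:,:,::-1]
cv2.imwrite(f"pics/scene6.png",cv2.resize(im[110:290,200:400],None,fx=3,fy=3,interpolation=2))
```

```text
[-0.06190058 -0.60853075 -2.90319486] [0.5663792  0.10626256 0.18050414] 0.05318833609986853
```

View pics/scene6.png

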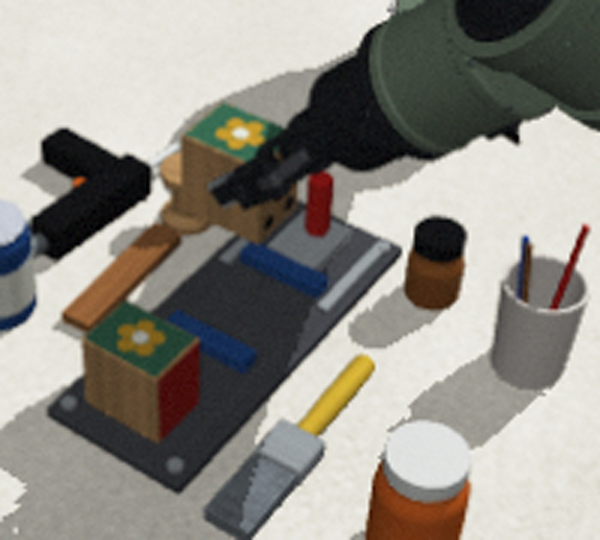

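move_arm --motion '[[[0,0,0],[0.17,0.022,0]],[[0,-3,0],[0.34,0.044,0]],[[0,-6,0],[0.51,0.066,0]],[[0,-9,0],[0.68,0.088,0]],[[0,-12,0],[0.85,0.109,0]],[[0,-16,0],[1.02,0.131,0]],[[0,-20,0],[1.19,0.153,0]],[[0,-24,0],[1.36,0.175,0]],[[0,-27,0],[1.5,0.193,0]],[[0,-27,0],[1.558,0.2006,0]],[[0,-27,0],[1.558,0.2006,0]],[[0,-27,0],[1.558,0.2006,0]]]'

```text
clock: 13.4
position: [0.5662, 0.0806, 0.1805]
tool_rot: [-3.141, -0.784, 1.701]
force: [0.0, 0.7, -2.2]
grip_width: 0.0533
```

Run:
```python
from h import *
o=observe();print(o["force"],o["position"],o["grip_width"],o["qpos"])
print(Ro.from_euler('xyz',o["tool_rot"]).as_matrix().round(3))
f=grab_frame("scene");im=f["frame"][:,:,::-1]
cv2.imwrite(f"pics/scene7.png",cv2.resize(im[80:260,180:380],None,fx=3.3,fy=3.3,interpolation=2))
f=grab_frame("top");im=f["frame"][:,:,::-1]
cv2.imwrite(f"pics/top7.png",cv2.resize(im[90:300,140:420],None,fx=2.8,fy=2.8,interpolation=2))
```

```text
[ 0.04401764  0.65166611 -2.20306873] [0.5661948  0.08057422 0.18052647] 0.053345276342289145 [ 0.28064119  0.71142622 -0.23500246  1.75341916 -0.7305553   1.02753835
  0.71413582]
[[-0.092  0.991 -0.092]
 [ 0.702  0.13   0.7  ]
 [ 0.706 -0.    -0.708]]
```

View pics/scene7.png

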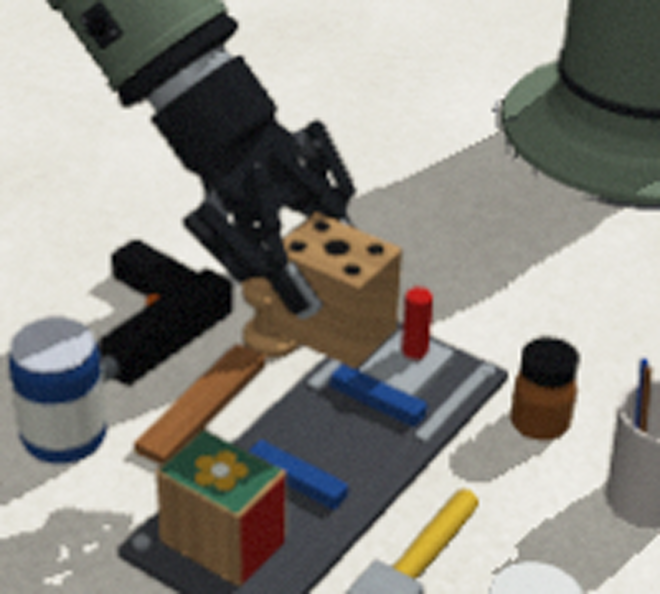

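View pics/top7.png

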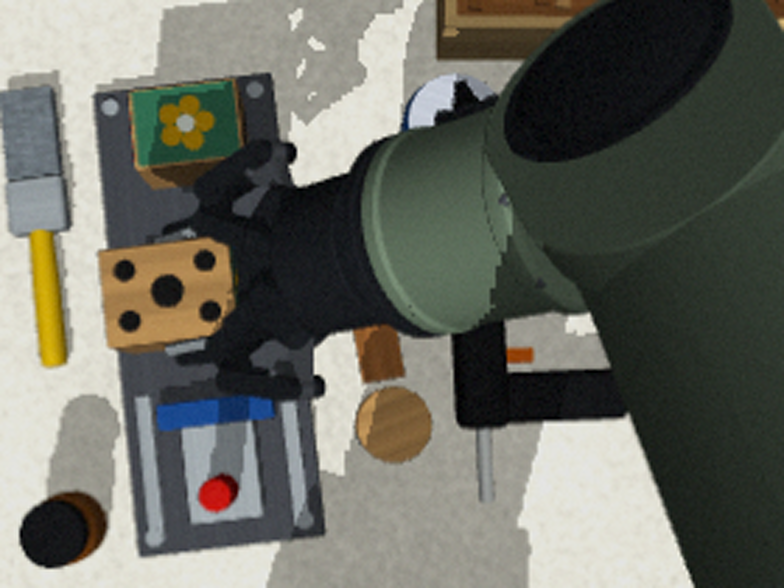

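Run:
```python
from h import *
f=grab_frame("top");s=grab_frame("scene")
t=lambda p:np.float64(p)/2.8+[140,90]-.35
q=lambda p:np.float64(p)/3.3+[180,80]-.35
O=np.array([570,92.3]);a=.128;M=np.array([[np.cos(a),np.sin(a)],[-np.sin(a),np.cos(a)]])
B=back(f,t([(99,254),(108,351),(167,291)]),.2024)[:,:2]*1000
print(B.round(1),((B-O)@M.T).round(1))
B=back(s,q([(400,249),(357,287),(337,247)]),.2024)[:,:2]*1000
print(B.round(1),((B-O)@M.T).round(1))
```

```text
[[584.4 130.3]
 [531.6 123.8]
 [564.4  92.6]] [[ 19.2  35.8]
 [-34.1  36.2]
 [ -5.5   1. ]]
[[537.4 125.6]
 [587.9 131.8]
 [564.6  93.6]] [[-28.1  37.2]
 [ 22.8  36.8]
 [ -5.2   2. ]]
```

move_arm --motion '[[[0,0,-20],[0,0,0]],[[0,0,-45],[0,0,0]],[[0,0,-70],[0,0,0]],[[0,0,-90],[0,0,0]],[[0,0,-104],[0,0,0]],[[0,0,-110],[0,0,0]],[[0,0,-112],[0,0,0]],[[0,0,-112],[0,0,0]]]'

```text
clock: 14.6
position: [0.5666, 0.0791, 0.0687]
tool_rot: [3.141, -0.785, 1.7]
force: [-0.5, -0.0, -2.0]
grip_width: 0.0531
```

Run:
```python
from h import *
o=observe();print(o["force"],o["position"],o["grip_width"])
print(Ro.from_euler('xyz',o["tool_rot"]).as_matrix().round(3))
f=grab_frame("scene");im=f["frame"][:,:,::-1]
cv2.imwrite(f"pics/scene8.png",cv2.resize(im[130:280,200:350],None,fx=4,fy=4,interpolation=2))
```

```text
[-0.48294541 -0.03379109 -2.04107105] [0.56662287 0.07910182 0.06870739] 0.053089159667207335
[[-0.091  0.992 -0.09 ]
 [ 0.701  0.128  0.701]
 [ 0.707  0.    -0.707]]
```

View pics/scene8.png

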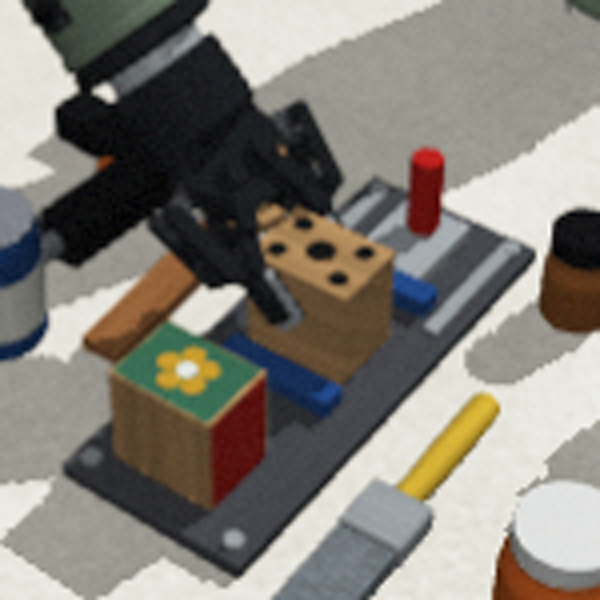

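The block is upright with its holes up, hovering just above the bed and clear of both jaws. I'll lower it in small steps and watch the force.

move_arm --motion '[[[0,0,-2],[0,0,0]],[[0,0,-4],[0,0,0]],[[0,0,-4],[0,0,0]]]'

```text
clock: 15.02
position: [0.5663, 0.0791, 0.0642]
tool_rot: [-3.141, -0.786, 1.699]
force: [-0.3, 0.4, -2.8]
grip_width: 0.0536
```

move_arm --motion '[[[0,0,-1],[0,0,0]],[[0,0,-1],[0,0,0]]]'

```text
clock: 15.28
position: [0.5664, 0.0791, 0.0632]
tool_rot: [-3.141, -0.786, 1.699]
force: [-0.4, 0.3, -2.3]
grip_width: 0.0536
```

move_arm --motion '[[[0,0,-1],[0,0,0]],[[0,0,-1],[0,0,0]]]'

```text
clock: 15.52
position: [0.5664, 0.0791, 0.0631]
tool_rot: [3.142, -0.786, 1.699]
force: [-3.6, -4.8, 10.6]
grip_width: 0.0533
```

move_arm --motion '[[[0,0,0],[0,0,0]],[[0,0,0],[0,0,0]],[[0,0,0],[0,0,0]],[[0,0,0],[0,0,0]]]' --jaw 80

```text
clock: 16.02
position: [0.5664, 0.0792, 0.0623]
tool_rot: [-3.141, -0.786, 1.699]
force: [-0.8, -0.1, 0.3]
grip_width: 0.0805
```

move_arm --motion '[[[2,-14,14],[0,0,0]],[[4,-35,35],[0,0,0]],[[7,-56,57],[0,0,0]],[[10,-78,78],[0,0,0]],[[10,-78,110],[0,0,0]],[[10,-78,110],[0,0,0]]]'

```text
clock: 16.77
position: [0.5772, 0.0008, 0.1742]
tool_rot: [3.138, -0.784, 1.702]
force: [-0.7, 0.3, -0.5]
grip_width: 0.0801
```

Run:
```python
from h import *
o=observe();print(o["force"],o["position"],o["grip_width"])
f=grab_frame("scene");im=f["frame"][:,:,::-1]
cv2.imwrite(f"pics/scene9.png",cv2.resize(im[130:280,200:350],None,fx=4,fy=4,interpolation=2))
```

```text
[-0.67724927  0.26414292 -0.45183818] [0.57722652 0.00079845 0.17421806] 0.08008596419450478
```

View pics/scene9.png

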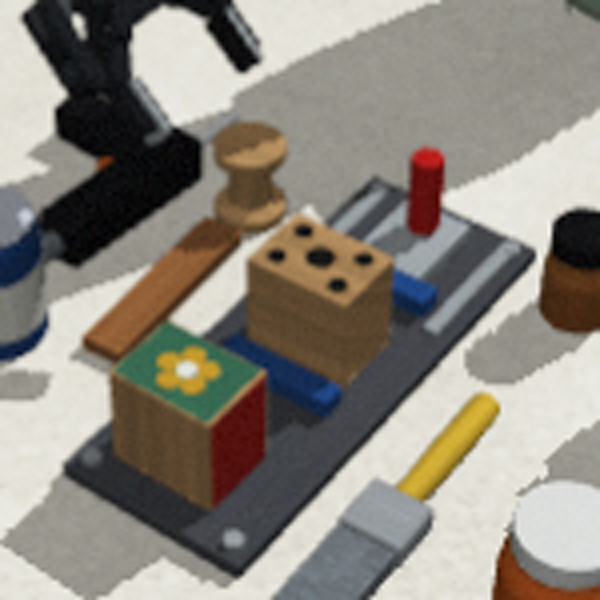

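move_arm --motion '[[[0,0,40],[0,0,0]],[[0,0,80],[-0.1,-0.013,0]],[[-20,10,80],[-0.25,-0.032,0]],[[-40,25,80],[-0.4,-0.051,0]],[[-65,40,80],[-0.55,-0.071,0]],[[-90,55,80],[-0.7,-0.09,0]],[[-115,70,80],[-0.779,-0.1,0]],[[-130,75,50],[-0.779,-0.1,0]],[[-130,75,10],[-0.779,-0.1,0]],[[-130,75,-30],[-0.779,-0.1,0]],[[-130,75,-40],[-0.779,-0.1,0]],[[-130,75,-40],[-0.779,-0.1,0]]]' --jaw 50

```text
clock: 18.32
position: [0.4462, 0.0761, 0.1322]
tool_rot: [-3.14, 0.0, 1.699]
force: [0.9, 0.3, 0.9]
grip_width: 0.05
```

Run:
```python
from h import *
f=grab_frame("scene");im=f["frame"][:,:,::-1]
cv2.imwrite(f"pics/scene10.png",cv2.resize(im[90:280,200:390],None,fx=3.1,fy=3.1,interpolation=2))
```

```text
(no output)
```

View pics/scene10.png

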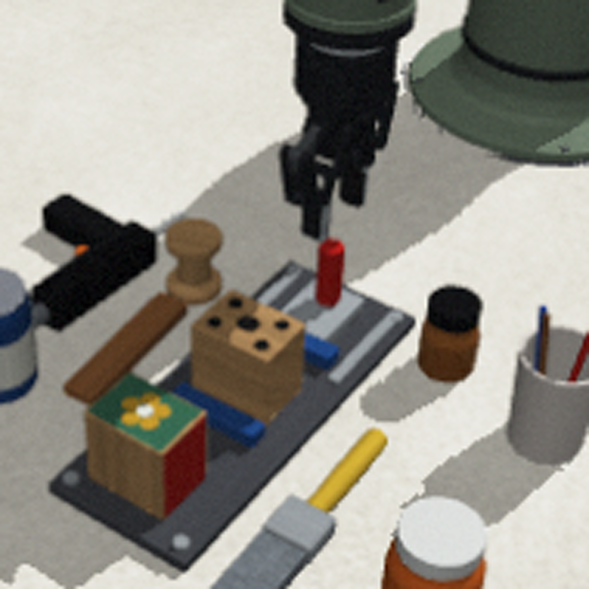

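move_arm --motion '[[[0,0,-30],[0,0,0]],[[0,0,-56],[0,0,0]],[[0,0,-56],[0,0,0]]]'

```text
clock: 18.75
position: [0.4463, 0.0761, 0.0764]
tool_rot: [-3.14, 0.0, 1.699]
force: [0.7, 0.1, 1.5]
grip_width: 0.05
```

move_arm --motion '[[[0,0,0],[0,0,0]],[[0,0,0],[0,0,0]],[[0,0,0],[0,0,0]],[[0,0,0],[0,0,0]]]' --jaw 5 --grip_force 40

```text
clock: 19.25
position: [0.4471, 0.0762, 0.0777]
tool_rot: [3.14, -0.0, 1.699]
force: [-2.1, -0.3, 12.6]
grip_width: 0.0207
```

move_arm --motion '[[[4,0.5,0],[0,0,0]],[[8,1,0],[0,0,0]],[[12,1.5,0],[0,0,0]],[[16,2,0],[0,0,0]],[[20,2.5,0],[0,0,0]],[[24,3.1,0],[0,0,0]],[[27,3.4,0],[0,0,0]],[[30,3.8,0],[0,0,0]],[[30,3.8,0],[0,0,0]]]'

```text
clock: 20.38
position: [0.4769, 0.08, 0.0777]
tool_rot: [3.141, -0.0, 1.699]
force: [-2.0, -0.2, 12.5]
grip_width: 0.0211
```

move_arm --motion '[[[1,0.1,0],[0,0,0]],[[2,0.3,0],[0,0,0]],[[3,0.4,0],[0,0,0]],[[3,0.4,0],[0,0,0]]]'

```text
clock: 20.88
position: [0.4795, 0.0804, 0.0777]
tool_rot: [3.141, -0.0, 1.699]
force: [-4.6, -0.5, 15.2]
grip_width: 0.0209
```

move_arm --motion '[[[1,0.1,0],[0,0,0]],[[1,0.1,0],[0,0,0]]]'

```text
clock: 21.12
position: [0.4804, 0.0805, 0.0777]
tool_rot: [3.141, -0.0, 1.699]
force: [-6.1, -0.6, 15.0]
grip_width: 0.021
```

move_arm --motion '[[[1,0.1,0],[0,0,0]],[[1,0.1,0],[0,0,0]]]'

```text
clock: 21.38
position: [0.4814, 0.0806, 0.0777]
tool_rot: [3.141, -0.0, 1.699]
force: [-5.7, 0.5, 14.1]
grip_width: 0.0212
```

move_arm --motion '[[[1,0.1,0],[0,0,0]],[[1,0.1,0],[0,0,0]]]'

```text
clock: 21.62
position: [0.4822, 0.0807, 0.0777]
tool_rot: [-3.141, -0.0, 1.699]
force: [-7.6, 0.1, 17.3]
grip_width: 0.0209
```

move_arm --motion '[[[1,0.1,0],[0,0,0]],[[1,0.1,0],[0,0,0]]]'

```text
clock: 21.88
position: [0.4822, 0.0807, 0.0777]
tool_rot: [-3.139, -0.0, 1.699]
force: [-14.4, -1.0, 22.7]
grip_width: 0.0212
```

move_arm --motion '[[[1,0.1,0],[0,0,0]],[[1,0.1,0],[0,0,0]]]'

```text
clock: 22.12
position: [0.4823, 0.0807, 0.0776]
tool_rot: [-3.137, -0.0, 1.699]
force: [-21.5, 1.2, 29.6]
grip_width: 0.0211
```

Run:
```python
from h import *
print(observe()["force"],observe()["position"])
f=grab_frame("scene");im=f["frame"][:,:,::-1]
cv2.imwrite(f"pics/scene11.png",cv2.resize(im[150:280,210:340],None,fx=4.5,fy=4.5,interpolation=2))
```

```text
[-21.46170312   1.1800256   29.62753531] [0.48228201 0.08073497 0.07763808]
```

View pics/scene11.png

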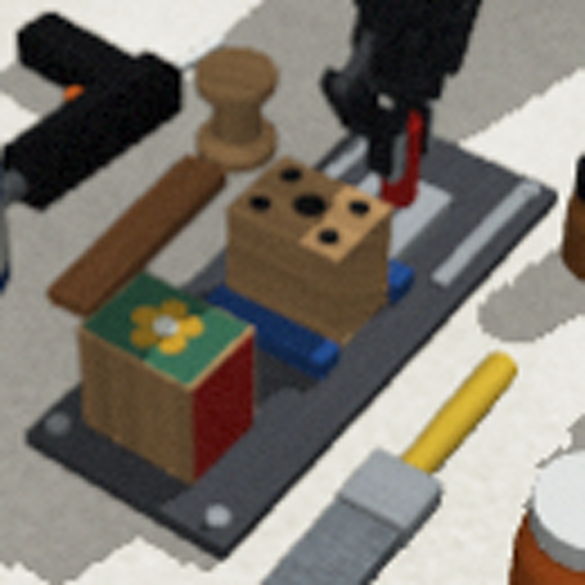

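move_arm --motion '[[[-2.2,-0.3,0],[0,0,0]],[[-2.2,-0.3,0],[0,0,0]]]'

```text
clock: 22.42
position: [0.4821, 0.0807, 0.0777]
tool_rot: [3.141, -0.0, 1.699]
force: [-6.5, -0.1, 14.9]
grip_width: 0.0209
```

move_arm --motion '[[[0,0,0],[0,0,0]],[[0,0,0],[0,0,0]],[[0,0,0],[0,0,0]],[[0,0,40],[0,0,0]],[[0,0,90],[0,0,0]],[[0,0,140],[0,0,0]],[[-30,0,180],[0,0,0]],[[-30,60,180],[0,0,0]],[[-30,120,180],[0,0,0]],[[-30,180,180],[0,0,0]],[[-30,240,180],[0,0,0]],[[-30,240,180],[0,0,0]]]' --jaw 40

```text
clock: 23.92
position: [0.4508, 0.3249, 0.2558]
tool_rot: [-3.14, -0.001, 1.704]
force: [0.4, -0.9, 0.1]
grip_width: 0.0399
```

Run:
```python
from h import *
print(observe()["force"],observe()["position"])
f=grab_frame("scene");im=f["frame"][:,:,::-1]
cv2.imwrite(f"pics/scene12.png",cv2.resize(im[150:280,210:340],None,fx=4.5,fy=4.5,interpolation=2))
f=grab_frame("top");im=f["frame"][:,:,::-1]
cv2.imwrite(f"pics/top12.png",cv2.resize(im[110:300,160:270],None,fx=3.1,fy=3.1,interpolation=2))
```

```text
[ 0.40132397 -0.89104269  0.07743661] [0.45078008 0.32490432 0.25577283]
```

View pics/scene12.png

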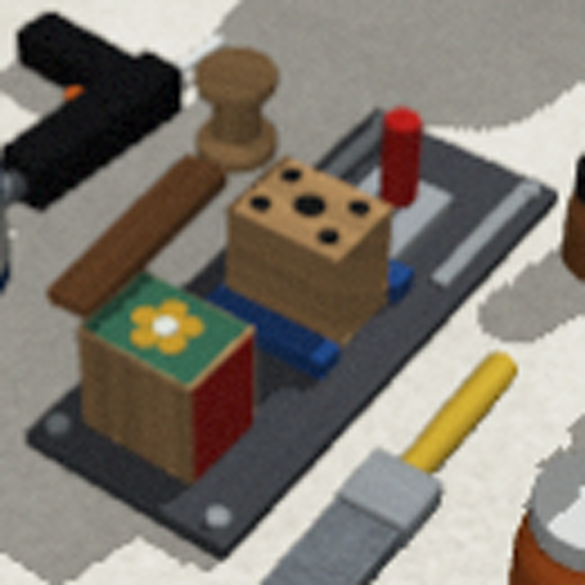

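View pics/top12.png

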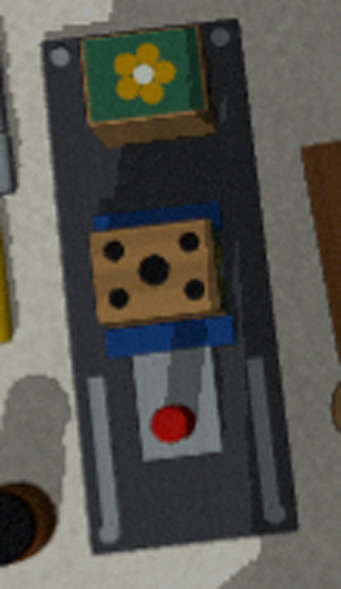

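Run:
```python
from h import *
f=grab_frame("top")
t=lambda p:np.float64(p)/3.1+[160,110]-.35
O=np.array([570,92.3]);a=.128;M=np.array([[np.cos(a),np.sin(a)],[-np.sin(a),np.cos(a)]])
B=back(f,t([(91,233),(212,220),(218,314),(97,325),(154,270)]),.084)[:,:2]*1000;print(((B-O)@M.T).round(1))
B=back(f,t([(172,423)]),.085)[:,:2]*1000;print(((B-O)@M.T).round(1))
job_done()
```

```text
[[ 26.3  33.2]
 [ 25.3 -37.7]
 [-29.4 -35. ]
 [-27.4  35.2]
 [  0.4  -1. ]]
[[-88.3  -1.9]]
the job is handed in; nothing more can be done
```

The job is done and handed in. The first-held block is back in the vise with its five-hole face up and the jaw closed on it. It took about 24 s of the 54 s allowed; the hand-in call gives no verdict.

- **What I did:** I gripped the red post and slid the jaw open. I then took the block with the gripper tilted 45° and rolled it 90° about the vise's x axis. I lowered it until it touched the bed at about 10 N. Finally I pushed the post until it stalled at about 21 N, let go and moved the arm clear.
- **Block position:** The last top picture puts the block's centre at about (+0.4, -1) mm in the vise frame, square to within about 0.02 rad. The limits are 4 mm across, 30 mm along and 0.06 rad.
- **Jaw:** The post is at x ≈ -88 mm, which gives a jaw value of about 0.0035 to 0.004, so it is shut on the block.
- **Waiting block and bystanders:** The waiting block looks unmoved in the last picture. The wrist force stayed low throughout, and the bystanders I could see had not been disturbed. I did not measure their positions again.
- **Disagreement:** The two cameras differed by 3–4 mm in y at the start, so I averaged them. The later checks on the block agreed to within about 1–2 mm.

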